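Shift the stage gearbox into third

TASK

The inspection stage's gearbox has a lever in an H-shaped gate, standing somewhere in the left-hand leg of the H. With your fingertips only, push the lever to the cross channel, across to the right-hand leg, then forward (away from the arm) fully home into the third slot, the one marked with the green patch and three dots. Only push it, never pinch the grip between the fingers, leave the things lying around where they are, and finish clear of the lever.

Things in the scene. Friction and masses are not known exactly. Their poses are not given: they have to be found in the camera images.
- gearbox: fixed white box 150 x 150 mm (black foot 170 mm square), 110 mm high, aluminium gate plate on top; origin: centre of its underside, x = forward (roughly away from the robot; the box stands turned by up to 20 degrees), y = left, z up. Black hand wheels reach 101 mm to either side, up to 77 mm high. Behind it a stage, 130 mm wide and 50 mm high, reaches to x = 255 mm
- gate (a point): centre of the H, on top of the gate plate; axes as the gearbox. Two legs along x, each 20 mm wide (15 to 35 mm left and right of the centre line), reaching x = +-36 mm, joined at x = 0 by a cross channel 22 mm wide. The dividers are solid and stop the lever. Black dots number the slots: one far left, two near left, three far right, four near right
- slot_three (a point): far end of the third (far right) slot, top of the gate plate; just beyond it lies the green patch (18 x 36 mm) with three white dots
- handle (a point): point on the centre line of the lever's grip, 150 mm up the lever from its pivot, about 155 mm above the table; axes are the lever's own (z up it). Lever: 10 mm steel stem, upright black square grip 26 x 26 mm from 115 to 175 mm from the pivot, red cap up to 179 mm. It stays where it is left; about 2.5 N at the grip moves it
- across (a joint): sideways lean of the lever about the gearbox's x axis, rad: 0 = centre line, positive = to the right, stops at -0.27 and +0.27; in the left leg -0.27 to about -0.21, in the right leg about +0.21 to +0.27. The pivot lies on the gearbox's z axis, 10 mm above its underside
- fore (a joint): forward lean of the lever, rad: 0 = in line with the cross channel, positive = forward, stops at -0.30 and +0.30 (slot ends). It can go across only within about +-0.06. Handle in the gearbox frame: x = 150 sin(fore), y = -150 cos(fore) sin(across), z = 10 + 150 cos(fore) cos(across) mm
- grip_left: left face of the lever's grip, flat, 24 mm wide, 60 mm tall, 13 mm out from the lever's centre line, from 115 to 175 mm up the lever from its pivot. The origin reported is not on the face: it is the lever's pivot, and the axes are the lever's own
- grip_right: right face of the lever's grip, flat, 24 mm wide, 60 mm tall, 13 mm out from the lever's centre line, from 115 to 175 mm up the lever from its pivot. The origin reported is not on the face: it is the lever's pivot, and the axes are the lever's own
- grip_far: far face of the lever's grip, flat, 24 mm wide, 60 mm tall, 13 mm out from the lever's centre line, from 115 to 175 mm up the lever from its pivot. The origin reported is not on the face: it is the lever's pivot, and the axes are the lever's own
- grip_near: near face of the lever's grip, flat, 24 mm wide, 60 mm tall, 13 mm out from the lever's centre line, from 115 to 175 mm up the lever from its pivot. The origin reported is not on the face: it is the lever's pivot, and the axes are the lever's own
- lens_ring: brass lens cell ring, 48 mm across, 12 mm high, standing on the white stage plate behind the gate (origin: centre of underside)
- bottle: amber bottle with black cap, 44 mm across, 110 mm high, left of the gearbox (origin: centre of underside)
- jar: white jar with blue lid, 52 mm across, 60 mm high, right of the gearbox (origin: centre of underside)
- screwdriver: screwdriver, 150 mm long, lying right of the gearbox
- brush: brush, 160 mm long, lying left of the gearbox
- case: open clear plastic case with four compartments, 100 x 140 x 35 mm, on the right of the table (origin: centre of underside)
- dish: shallow white dish, 84 mm across, 16 mm high, on the left of the table (origin: centre of underside)

How it is judged:
By the outcome, as a careful person would: the job done as asked, in the order asked, and still so for the second after the job is handed in, with the robot touching nothing.
It also fails if it takes over 54 s, if anything falls off the work surface, if the arm or the gripper's body presses on something with over 40 N, if the wrist force passes 120 N, or if a joint passes its speed limit or range.

ROBOT

A 6-joint arm with a two-finger parallel gripper is mounted at the origin on the work surface. World frame = base frame: x ahead of the robot, y to its left, z up, the work surface at z = 0. Lengths are in mm, angles in rad, forces in N, time in s.
With the tool pointing down it reaches from about 250 to 725 mm from the base axis. Payload 9.7 kg.
Tool frame: the origin (TCP) lies on the centre line of the jaws, within the pads' length; the fingertips stand 25 mm ahead of it and the grasp point (between the pads) lies 6 mm ahead of it (r.tip_extent is the distance from the TCP to the fingertips, in mm); z points along the fingers, y is the direction in which the jaws open and shut (so a half turn about z gives the same grasp; the last joint's range is limited). The gripper opens to 85 mm and grips with 20 to 120 N. Pads are 22 mm wide; open, the fingers measure 114 mm over their backs; the gripper's body (76 mm by 85 mm) begins 54 mm behind the grasp point. The pads swing forward as they close: fully open they stand 13 mm farther back than shut.
Start: joints at [1.271, 0.087, 0.176, 1.66, 0, 1.571], TCP at [162.428, 525.465, 234.184] pointing down, gripper open.
Joint ranges: [-3.13, 3.13], [-0.85, 1.81], [-1.15, 1.24], [-2.2, 2.28], [-1.44, 1.52], [-3.14, 3.14]. Speed limits (rad/s): [2.22, 2.22, 2.57, 3.14, 3.14, 3.14].

INTERFACE

Orientations are given as [roll, pitch, yaw] about the fixed x, y, z axes, in that order (R = Rz(yaw) Ry(pitch) Rx(roll)).
In Python, from plant import r gives the robot as it stands.
- The arm moves only by the tool servo_tool, never from a script. Its argument "targets" is a list of rows, each a list of 7 numbers: the shift along the tool's x, y, z in mm, then the turn, a rotation vector about the tool's x, y, z in degrees, then the finger opening in mm, from 0 to 85.4. In form: [[x, y, z, wx, wy, wz, hand], ...]. A call has 1 to 20 rows; each row shifts and turns the commanded pose from where the row before left it, along the tool's axes as they then stand; what a row does not reach is not made up. A row lasts 1/12 s, in which the tool goes at most 41.7 mm and 7.16 degrees, less where a joint would pass 70% of its speed; a pose out of reach is approached as far as the arm can. A call is refused whole if a number of a shift passes 41.7 or a number of a turn 7.16, either way. A call with a gripper value outside its range is refused whole. The fingers move at their own pace and stop on an object; "grip_force" is the grip in N (left out, the last holds). Time passes only in rows, so rows that do not move let the fingers close. It gives the time, the measured TCP pose, the force and the opening at its end, in the units of the state.
- r.read_state(): the state, without advancing time (a new reading comes with each control period).
- r.get_image(name): name is "scene" or "side" or "wrist"; returns a dict with "image" (384x512x3 uint8, red, green, blue), "fx", "fy", "cx", "cy" (pixels), "distortion" ([k1, k2, p1, p2, k3] as OpenCV has them; the pictures are not rectified), "extrinsics" (4x4, takes a point from world to camera coordinates). Camera axes: x right, y up, looking along -z (the intrinsics and any distortion apply to the point x, -y, -z); pixel columns grow to the right and rows downward; lengths in mm; the calibration is good to about 2 mm. A picture is of the moment at which its call begins. There is no depth.
- r.job_done(): hands the job in, once; it reports no verdict.
The state is a dict: "time": time; "q": joint angles; "dq": joint speeds; "joint_torque": joint torques, N m; "tool_pos": TCP position; "tool_rot": TCP orientation; "force": force on the tool from outside, world axes, zero at the start; "wrist_torque": the same for the moment, N m; "width": opening from 0.0 (shut) to 1.0 (fully open).
Only numpy, scipy, OpenCV 4.12 (cv2) and the standard library are available. Lean on these libraries where they do the work, as an engineer would, in place of code of your own. Each camera call takes 0.05 s, during which the arm holds its last target. There are 200 camera calls.

## Working session

There is one attempt and no reset: what is moved stays moved. The work goes in short steps, Python scripts to look and compute and a tool call to move; the robot and the scene stay as the last step left them, time stands still between calls to the robot, and variables do not carry over. Pictures are saved under pics/ and viewed, about 8 in all and at most 12, crops included, and the job is handed in when it is done.

Besides the shell and the picture viewer there is one more tool, called after "Call:" in YAML: its name, and indented under it one key for each argument. servo_tool: Moves the arm, as the interface text tells. Its arguments: {"type":"object","properties":{"targets":{"type":"array","items":{"type":"array","items":{"type":"number"}}},"grip_force":{"type":"number"}},"required":["targets"]}

```bash
mkdir -p pics; ls
python3 - <<'E'
from plant import r
import cv2, pickle
d={n:r.get_image(n) for n in("scene","side")}
pickle.dump(d,open("v0.pkl","wb"))
for n in d: cv2.imwrite(f"pics/{n}0.png",d[n]["image"][:,:,::-1])
s=r.read_state();print(s["time"],s["tool_pos"],s["tool_rot"],s["width"],r.tip_extent)
for n in d: print(n,d[n]["fx"],d[n]["distortion"],d[n]["extrinsics"].round(3).tolist())
E
```

```text
pics
0.1 [162.36870302 525.29134858 233.54151481] [-3.14039240e+00 -6.06119243e-06  2.84182745e+00] 1.0053988113180403 25.0
scene 476.58656964429724 [-0.01141138  0.          0.          0.          0.        ] [[-0.786, 0.618, 0.012, 489.144], [-0.378, -0.497, 0.781, 146.87], [0.488, 0.61, 0.625, -2072.34], [0.0, 0.0, 0.0, 1.0]]
side 394.75884396421895 [0.01850764 0.         0.         0.         0.        ] [[0.929, -0.369, -0.012, -567.415], [0.225, 0.541, 0.81, -232.241], [-0.293, -0.756, 0.586, -1133.913], [0.0, 0.0, 0.0, 1.0]]
```

View pics/scene0.png

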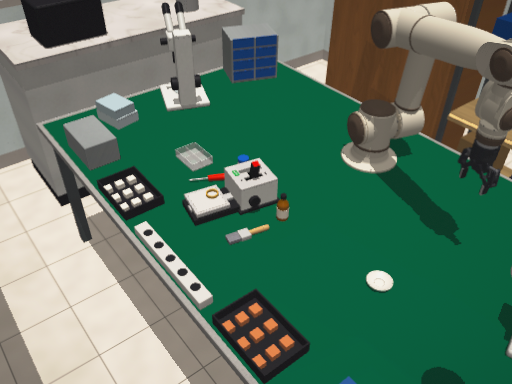

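View pics/side0.png

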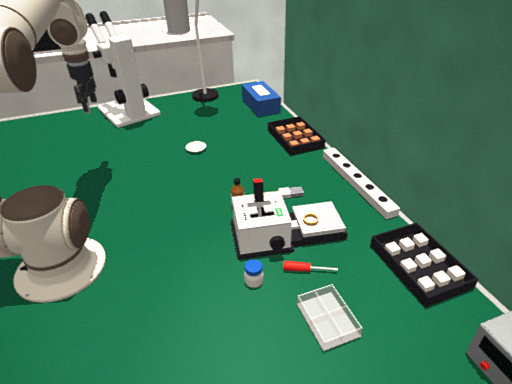

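The scene view shows the gearbox near (250,183) with the cap at (255,164). In the side view the gearbox is near (262,220) and the cap at (258,183). I'll make enlarged crops and triangulate from them.

```bash
cat > h.py <<'E'
import numpy as np, cv2
def K(c): return np.array([[c["fx"],0,c["cx"]],[0,c["fy"],c["cy"]],[0,0,1.]])
def ray(c,p):
    u=cv2.undistortPoints(np.array([[p]],float),K(c),np.array(c["distortion"],float))[0,0]
    E=np.array(c["extrinsics"]);R,t=E[:3,:3],E[:3,3]
    d=R.T@np.array([u[0],-u[1],-1.]);return -R.T@t,d/np.linalg.norm(d)
def plane(c,p,z):
    o,d=ray(c,p);return o+d*(z-o[2])/d[2]
def tri(ps):
    A=np.zeros((3,3));b=np.zeros(3);rs=[ray(c,p) for c,p in ps]
    for o,d in rs:
        P=np.eye(3)-np.outer(d,d);A+=P;b+=P@o
    x=np.linalg.solve(A,b);return x,[round(float(np.linalg.norm(np.cross(x-o,d))),1) for o,d in rs]
def proj(c,X):
    E=np.array(c["extrinsics"]);x=E[:3,:3]@np.array(X,float)+E[:3,3]
    return cv2.projectPoints(np.array([[x[0],-x[1],-x[2]]]),np.zeros(3),np.zeros(3),K(c),np.array(c["distortion"],float))[0][0,0]
def blobs(c,lo,hi,box,amin=3):
    x0,y0,x1,y1=box;h=cv2.cvtColor(c["image"][y0:y1,x0:x1],cv2.COLOR_RGB2HSV)
    m=cv2.inRange(h,np.array(lo),np.array(hi));n,_,s,ce=cv2.connectedComponentsWithStats(m)
    return [(int(s[i,4]),(ce[i]+[x0,y0]).round(1).tolist(),s[i,:4].tolist()) for i in range(1,n) if s[i,4]>=amin]
E
python3 - <<'E'
import pickle;from h import *
d=pickle.load(open("v0.pkl","rb"))
B={"scene":(215,145,290,215),"side":(222,170,302,260)}
ims=[]
for n in d:
    x0,y0,x1,y1=B[n]
    print(n,"red",blobs(d[n],(0,150,90),(8,255,255),B[n]),"green",blobs(d[n],(45,120,110),(75,255,255),B[n]))
    ims.append(cv2.resize(d[n]["image"][y0:y1,x0:x1,::-1],(400,int(400*(y1-y0)/(x1-x0))),interpolation=cv2.INTER_CUBIC))
H=max(i.shape[0] for i in ims)
cv2.imwrite("pics/crop.png",np.hstack([cv2.copyMakeBorder(i,0,H-i.shape[0],0,0,0) for i in ims]))
E
```

```text
scene red [(35, [255.4, 163.6], [37, 16, 8, 6]), (58, [219.3, 176.3], [0, 28, 10, 7])] green [(6, [234.2, 173.3], [17, 26, 5, 5]), (4, [237.0, 172.5], [21, 26, 3, 4])]
side red [(38, [257.4, 180.3], [31, 8, 10, 5])] green [(10, [274.3, 189.4], [48, 17, 9, 4]), (3, [251.0, 193.0], [28, 23, 3, 1]), (8, [230.0, 198.5], [8, 25, 1, 8]), (4, [291.2, 206.5], [69, 35, 2, 4]), (4, [299.5, 204.0], [76, 34, 4, 1]), (13, [277.9, 212.9], [54, 39, 6, 7]), (4, [280.5, 210.5], [58, 39, 2, 4]), (6, [232.0, 213.5], [10, 41, 1, 6]), (3, [222.3, 237.0], [0, 66, 2, 3]), (3, [222.3, 247.0], [0, 76, 2, 3]), (3, [229.0, 250.0], [7, 79, 1, 3]), (3, [294.3, 252.0], [72, 81, 2, 3]), (11, [228.4, 254.2], [3, 83, 8, 4]), (4, [290.0, 254.2], [67, 83, 3, 3]), (3, [223.0, 255.3], [0, 85, 3, 2]), (3, [234.7, 255.0], [12, 84, 2, 3]), (3, [260.0, 259.0], [37, 89, 3, 1])]
```

View pics/crop.png

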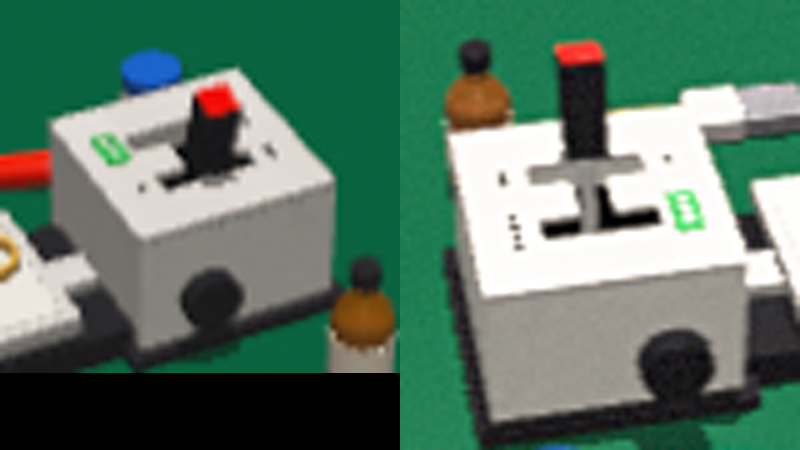

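Run:
```python
import pickle;from h import *
d=pickle.load(open("v0.pkl","rb"));a,b=d["scene"],d["side"]
P={"FR":((224.4,167.5),(291,224)),"NR":((260,158.1),(239.4,229.4)),"NL":((277.4,179.1),(231.4,195.6)),"FL":((242.2,189.6),(283,190.6)),"patch":((235.6,172.9),(279,212))}
M={}
for k,(p,q) in P.items():
    u,v=plane(a,p,110),plane(b,q,110);M[k]=(u+v)/2;print(k,u.round(1),v.round(1),tri([(a,p),(b,q)]))
c=sum(M[k] for k in("FR","NR","NL","FL"))/4
f=(M["FR"]+M["FL"]-M["NR"]-M["NL"])/2;l=(M["NL"]+M["FL"]-M["NR"]-M["FR"])/2
y1=np.arctan2(f[1],f[0]);y2=np.arctan2(-l[0],l[1]);y=(y1+y2)/2
print(c,np.linalg.norm(f),np.linalg.norm(l),np.degrees([y1,y2]))
cap,e=tri([(a,(255.3,163.4)),(b,(257.3,180.5))]);print("cap",cap,e)
R=np.array([[np.cos(y),-np.sin(y)],[np.sin(y),np.cos(y)]])
for n,X in(("cap",cap),("patch",M["patch"])):print(n,R.T@(X[:2]-c[:2]),X[2])
```

```text
FR [ 626.5 -186.9  110. ] [ 627.7 -195.7  110. ] (array([ 626.86762863, -191.26868518,  107.25237267]), [2.8, 2.8])
NR [ 479.5 -154.1  110. ] [ 486.7 -161.8  110. ] (array([ 483.38102669, -156.72621064,  108.59344984]), [4.9, 4.9])
NL [512.9  -9.2 110. ] [514.6  -7.  110. ] (array([514.06950847,  -8.18167096, 111.05853807]), [0.2, 0.2])
FL [653.6 -38.1 110. ] [671.7 -44.3 110. ] (array([663.59229806, -40.04353003, 111.54848204]), [9.3, 9.3])
patch [ 613.  -133.4  110. ] [ 617.9 -134.9  110. ] (array([ 615.71662791, -133.83170368,  110.45471747]), [2.5, 2.5])
[571.65311048 -99.63005954 110.        ] 150.18098542710857 153.59264770954667 [-12.79049964 -12.45652501]
cap [580.6321921  -57.78190855 182.23377639] [0.8, 0.8]
cap [-0.38361834 42.79888415] 182.23377639485597
patch [ 50.2911064  -24.12752411] 110.0
```

The box comes out at (571.7, -99.6) mm with yaw -12.6°, and its sides measure 150 and 153 mm against 150 expected. The lever leans left by about 0.24, with fore near 0. I'll close the fingers and move to the left of the lever, above it.

Call:
servo_tool:
  targets:
    - [0,0,-10,0,0,-4.6,0]
    - [-22,-18,0,0,0,0,0]
    - [-22,-18,0,0,0,0,0]
    - [-22,-18,0,0,0,0,0]
    - [-22,-18,0,0,0,0,0]
    - [-22,-18,0,0,0,0,0]
    - [-22,-18,0,0,0,0,0]
    - [-22,-18,0,0,0,0,0]
    - [-22,-18,0,0,0,0,0]
    - [-22,-18,0,0,0,0,0]
    - [-22,-18,0,0,0,0,0]
    - [-22,-18,0,0,0,0,0]
    - [-22,-18,0,0,0,0,0]
    - [-22,-18,0,0,0,0,0]
    - [-22,-18,0,0,0,0,0]
    - [-22,-18,0,0,0,0,0]
    - [-22,-18,0,0,0,0,0]
    - [-22,-18,0,0,0,0,0]
    - [-22,-18,0,0,0,0,0]
    - [-22,-18,0,0,0,0,0]

```text
time: 1.77
tool_pos: [496.5, 99.3, 243.9]
tool_rot: [-3.141, -0.0, 2.922]
force: [0.3, 0.5, -0.7]
width: 0.005
```

```bash
cat >> h.py <<'E'
C=np.array([571.7,-99.6]);Y=np.radians(-12.6)
Rg=np.array([[np.cos(Y),-np.sin(Y)],[np.sin(Y),np.cos(Y)]])
def g(X): X=np.array(X,float);return np.r_[Rg.T@(X[:2]-C),X[2]].round(1)
def st(r):
    s=r.read_state();print(round(s["time"],2),"gear",g(s["tool_pos"]),"rot",np.degrees(s["tool_rot"]).round(1),"F",np.array(s["force"]).round(1),"w",round(s["width"],2));return s
E
python3 - <<'E'
from plant import r;from h import *
st(r);w=r.get_image("wrist");cv2.imwrite("pics/w1.png",w["image"][:,:,::-1])
import pickle;pickle.dump(w,open("w1.pkl","wb"))
E
```

```text
1.77 gear [-116.8  177.7  243.9] rot [-180.    -0.   167.4] F [ 0.3  0.5 -0.7] w 0.0
```

View pics/w1.png

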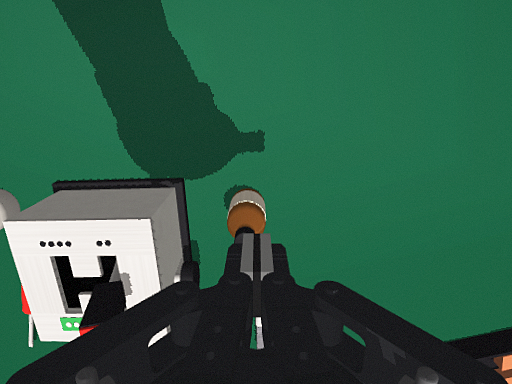

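The wrist view shows the plate top (10–155, 220–340), the green patch at (75,322) and the red cap near (90,330). I'll check the cap ray from here against the predicted position.

Run:
```python
import pickle;from h import *
w=pickle.load(open("w1.pkl","rb"));d=pickle.load(open("v0.pkl","rb"))
rb=blobs(w,(0,150,70),(8,255,255),(50,250,150,384),10);print(rb)
gb=blobs(w,(45,150,120),(75,255,255),(20,300,130,345),10);print("green",gb)
for b in rb:print("cap plane z=184",g(plane(w,b[1],184)))
gc=np.mean([b[1] for b in gb],0)if gb else None
print("patch",g(plane(w,(75,323),110)))
for k,p in (("near-left leg end corners",(97,256)),("",(116,256)),("near right",(56,257)),("plate NR",(8,222)),("NL",(150,219))):print(k,g(plane(w,p,110)))
for f in(-.1,-.05,0,.05,.1):
    s=177;a=-.24;X=[s*np.sin(f),-s*np.cos(f)*np.sin(a),10+s*np.cos(f)*np.cos(a)]
    Wd=np.r_[Rg@X[:2]+C,X[2]];print(f,[proj(c,Wd).round(1).tolist() for c in(w,d["scene"],d["side"])])
```

```text
[(79, [86.1, 329.4], [29, 75, 19, 11])]
green [(160, [70.0, 322.6], [40, 18, 22, 12])]
cap plane z=184 [ -9.3  38.7 184. ]
patch [ 51.2 -23.8 110. ]
near-left leg end corners [-34.2  16.3 110. ]
 [-34.4  36.  110. ]
near right [-32.3 -27.2 110. ]
plate NR [-70.9 -69.1 110. ]
NL [-75.2  75.3 110. ]
-0.1 [[89.7, 318.8], [259.3, 162.4], [251.2, 181.5]]
-0.05 [[91.5, 328.0], [257.1, 162.9], [254.2, 181.0]]
0 [[93.4, 336.6], [254.9, 163.5], [257.2, 180.6]]
0.05 [[95.4, 344.7], [252.7, 164.1], [260.2, 180.4]]
0.1 [[97.4, 352.1], [250.4, 164.8], [263.2, 180.3]]
```

The frame holds up from the wrist view too: the patch, leg ends and plate corners all land within about 3 mm of nominal. In this view the gripper partly hides the cap. The other two views agree on fore ≈ 0. Next I go beside the grip's left face and down.

Call:
servo_tool:
  targets:
    - [-24,-17,0,0,0,0,0]
    - [-24,-17,0,0,0,0,0]
    - [-24,-17,0,0,0,0,0]
    - [-24,-17,0,0,0,0,0]
    - [-21,-17,0,0,0,0,0]
    - [0,0,16,0,0,0,0]
    - [0,0,16,0,0,0,0]
    - [0,0,16,0,0,0,0]
    - [0,0,15,0,0,0,0]
    - [0,0,0,0,0,0,0]

```text
time: 2.65
tool_pos: [590.3, -7.9, 177.5]
tool_rot: [-3.141, -0.005, 2.922]
force: [-1.0, 0.6, -0.7]
width: 0.001
```

Run:
```python
from plant import r;from h import *
st(r);a,b=r.get_image("scene"),r.get_image("side")
for n,c in(("a",a),("b",b)):print(blobs(c,(0,150,90),(8,255,255),(225,150,290,200)))
A=cv2.resize(a["image"][120:215,200:310,::-1],(396,342));B=cv2.resize(b["image"][130:225,210:320,::-1],(396,342))
cv2.imwrite("pics/c2.png",np.hstack([A,B]))
```

```text
2.65 gear [ -1.8  93.6 177.5] rot [-179.9   -0.3  167.4] F [-1.   0.6 -0.7] w 0.0
[(30, [255.2, 163.6], [27, 11, 7, 6])]
[(34, [257.5, 180.5], [28, 29, 10, 4])]
```

View pics/c2.png

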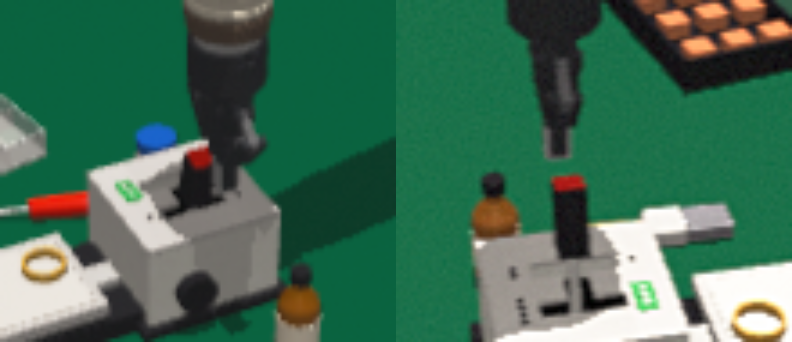

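The fingers stand left of the lever at the right height, and the cap hasn't moved. I'll start pushing right.

Call:
servo_tool:
  targets:
    - [0,-5,0,0,0,0,0]
    - [0,-5,0,0,0,0,0]
    - [0,-5,0,0,0,0,0]
    - [0,-5,0,0,0,0,0]
    - [0,-4,0,0,0,0,0]
    - [0,-4,0,0,0,0,0]
    - [0,-4,0,0,0,0,0]
    - [0,-4,0,0,0,0,0]
    - [0,-4,0,0,0,0,0]
    - [0,-4,0,0,0,0,0]
    - [0,-4,0,0,0,0,0]
    - [0,-4,0,0,0,0,0]
    - [0,-4,0,0,0,0,0]
    - [0,0,0,0,0,0,0]

```text
time: 3.92
tool_pos: [580.2, -62.8, 183.5]
tool_rot: [3.141, 0.004, 2.922]
force: [1.1, 4.6, 13.0]
width: 0.002
```

```bash
cat >> h.py <<'E'
def cap(r):
    s=[(c:=r.get_image(n),max(blobs(c,(0,150,90),(8,255,255),bx),default=None)) for n,bx in(("scene",(232,150,290,200)),("side",(225,150,310,215)))]
    print([b for _,b in s])
    if all(b for _,b in s):
        X,e=tri([(c,b[1]) for c,b in s]);X=g(X);print("cap",X,e,"fore",np.arcsin(X[0]/177).round(3),"across",np.arctan2(-X[1],X[2]-10).round(3))
E
python3 -c "
from plant import r;from h import *
st(r);cap(r)"
```

```text
3.92 gear [  0.3  37.8 183.5] rot [179.9   0.2 167.4] F [ 1.1  4.6 13. ] w 0.0
[(11, [250.1, 158.7], [17, 7, 3, 5]), (36, [259.1, 184.4], [30, 32, 9, 5])]
cap [  3.6  14.4 186.9] [2.3, 2.3] fore 0.02 across -0.081
```

The lever is moving cleanly at about 5 N, with the finger half-thickness about 11 mm. I'll carry on to TCP y ≈ -13.

Call:
servo_tool:
  targets:
    - [0,-4,0,0,0,0,0]
    - [0,-4,0,0,0,0,0]
    - [0,-4,0,0,0,0,0]
    - [0,-4,0,0,0,0,0]
    - [0,-4,0,0,0,0,0]
    - [0,-4,0,0,0,0,0]
    - [0,-4,0,0,0,0,0]
    - [0,-4,0,0,0,0,0]
    - [0,-4,0,0,0,0,0]
    - [0,-4,0,0,0,0,0]
    - [0,-3,0,0,0,0,0]
    - [0,-3,0,0,0,0,0]
    - [0,-2,0,0,0,0,0]
    - [0,0,0,0,0,0,0]
    - [0,0,0,0,0,0,0]

```text
time: 5.27
tool_pos: [570.0, -110.3, 184.0]
tool_rot: [-3.141, 0.006, 2.922]
force: [1.4, -0.1, 16.6]
width: -0.001
```

```bash
python3 -c "
from plant import r;from h import *
st(r);cap(r)"
```

```text
5.27 gear [  0.7 -10.8 184. ] rot [-180.     0.3  167.4] F [ 1.4 -0.1 16.6] w -0.0
[(8, [244.4, 152.2], [11, 1, 3, 4]), (52, [262.0, 195.1], [33, 42, 9, 7])]
cap [  4.  -34.6 185.2] [2.3, 2.3] fore 0.023 across 0.195
```

Call:
servo_tool:
  targets:
    - [0,-2,0,0,0,0,0]
    - [0,-2,0,0,0,0,0]
    - [0,-2,0,0,0,0,0]
    - [0,0,0,0,0,0,0]
    - [0,0,0,0,0,0,0]

```text
time: 5.78
tool_pos: [568.5, -116.0, 183.2]
tool_rot: [-3.141, 0.004, 2.922]
force: [0.5, 0.0, 11.1]
width: -0.001
```

```bash
python3 -c "
from plant import r;from h import *
st(r);cap(r)
a,b=r.get_image('scene'),r.get_image('side')
A=cv2.resize(a['image'][120:215,200:310,::-1],(396,342));B=cv2.resize(b['image'][130:225,210:320,::-1],(396,342))
cv2.imwrite('pics/c3.png',np.hstack([A,B]))"
```

```text
5.78 gear [  0.5 -16.7 183.2] rot [-180.     0.2  167.4] F [ 0.5  0.  11.1] w -0.0
[(7, [243.1, 151.7], [10, 1, 3, 3]), (52, [262.5, 196.7], [34, 43, 8, 8])]
cap [  5.3 -41.  184. ] [3.3, 3.3] fore 0.03 across 0.231
```

View pics/c3.png

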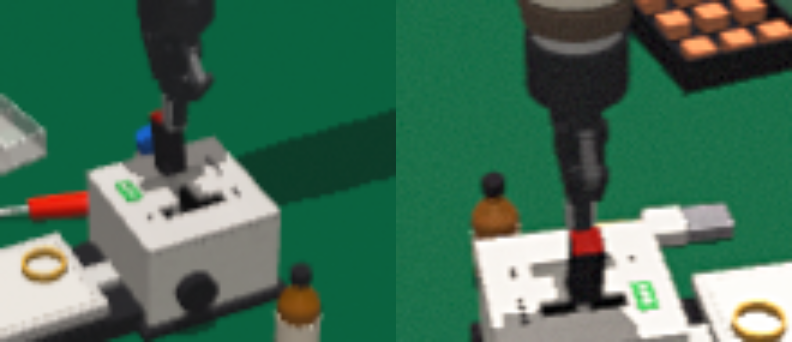

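The lever now stands over at the right leg, with across about 0.23 or a little more. I'll back off left, go round to the near side and line up behind it.

Call:
servo_tool:
  targets:
    - [0,8,0,0,0,0,0]
    - [0,14,0,0,0,0,0]
    - [14,6,0,0,0,0,0]
    - [20,0,0,0,0,0,0]
    - [20,0,0,0,0,0,0]
    - [6,-10,0,0,0,0,0]
    - [0,-16,0,0,0,0,0]
    - [0,-16,0,0,0,0,0]
    - [0,-5,0,0,0,0,0]
    - [0,0,0,0,0,0,0]
    - [0,0,0,0,0,0,0]

```text
time: 6.9
tool_pos: [504.9, -121.0, 180.9]
tool_rot: [-3.142, -0.0, 2.921]
force: [-0.5, 0.7, 0.0]
width: 0.001
```

```bash
python3 -c "
from plant import r;from h import *
st(r);cap(r)"
```

```text
6.9 gear [-60.5 -35.4 180.9] rot [-180.    -0.   167.4] F [-0.5  0.7  0. ] w 0.0
[(29, [251.3, 153.8], [16, 2, 8, 5]), (62, [256.9, 190.4], [27, 37, 10, 8])]
cap [-10.  -11.7 187.3] [1.0, 1.0] fore -0.057 across 0.066
```

The lever was dragged back when I backed off: it is now at across ≈ 0.07, fore ≈ -0.06. The upward force during the push suggests something above the fingertips was rubbing on the cap. I'll raise the tool 13 mm so only the fingertip ends reach the grip, centre the lever fore and aft from the near side, then push across again.

Call:
servo_tool:
  targets:
    - [0,8,-7,0,0,0,0]
    - [0,8,-6,0,0,0,0]
    - [0,8,0,0,0,0,0]
    - [-6,0,0,0,0,0,0]
    - [-6,0,0,0,0,0,0]
    - [-4,0,0,0,0,0,0]
    - [-4,0,0,0,0,0,0]
    - [-4,0,0,0,0,0,0]
    - [-4,0,0,0,0,0,0]
    - [-4,0,0,0,0,0,0]
    - [-3,0,0,0,0,0,0]
    - [0,0,0,0,0,0,0]
    - [0,0,0,0,0,0,0]

```text
time: 8.08
tool_pos: [544.4, -104.9, 194.1]
tool_rot: [3.142, -0.0, 2.922]
force: [-0.6, -0.8, 0.1]
width: 0.001
```

```bash
python3 -c "
from plant import r;from h import *
st(r);cap(r)
a,b=r.get_image('scene'),r.get_image('side')
A=cv2.resize(a['image'][120:195,210:290,::-1],(400,375),interpolation=2);B=cv2.resize(b['image'][140:215,220:300,::-1],(400,375),interpolation=2)
cv2.imwrite('pics/c4.png',np.hstack([A,B]))"
```

```text
8.08 gear [-25.5 -11.2 194.1] rot [180.   -0.  167.4] F [-0.6 -0.8  0.1] w 0.0
[(27, [251.3, 153.8], [16, 2, 8, 5]), (44, [257.6, 190.5], [28, 37, 9, 7])]
cap [ -9.  -11.9 187.2] [2.0, 2.0] fore -0.051 across 0.067
```

View pics/c4.png

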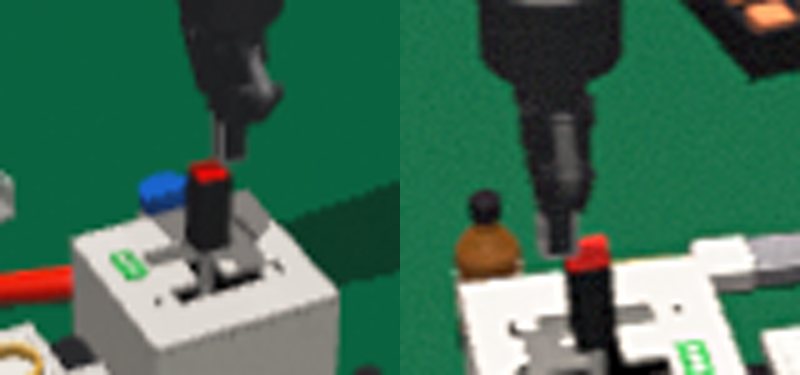

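```bash
python3 -c "
import pickle;from h import *
d=pickle.load(open('v0.pkl','rb'));a,b=d['scene'],d['side']
X,e=tri([(a,(255.8,151.8)),(b,(251,190.2))]);print(g(X),e)
for z in(160,169,180,190,200):
  W=np.r_[Rg@[-25.5,-11.2]+C,z];print(z,proj(a,W).round(1),proj(b,W).round(1))
  W=np.r_[Rg@[-9,-12]+C,z];print('   lever',z,proj(a,W).round(1),proj(b,W).round(1))
"
```

```text
[-27.4 -12.  190.8] [1.8, 1.8]
160 [254.8 159.1] [251.3 198.5]
   lever 160 [250.7 160. ] [257.1 198.1]
169 [254.9 157.1] [251.2 196. ]
   lever 169 [250.7 158. ] [257.  195.5]
180 [254.9 154.6] [251.1 192.9]
   lever 180 [250.8 155.5] [257.  192.4]
190 [254.9 152.3] [251. 190.]
   lever 190 [250.8 153.3] [256.9 189.6]
200 [255.  150.1] [250.9 187.1]
   lever 200 [250.8 151. ] [256.8 186.7]
```

```bash
python3 -c "
import pickle;from h import *
d=pickle.load(open('v0.pkl','rb'));a,b=d['scene'],d['side']
X,e=tri([(a,(264.6,173)),(b,(254.6,173.7))]);print(g(X),e)
for z in(150,160,170,180):
  W=np.r_[Rg@[-1.8,93.6]+C,z];print(z,proj(a,W).round(1),proj(b,W).round(1))
"; python3 -c "
from plant import r;print(r.tip_extent)"
```

```text
[ -5.6  96.7 172.4] [6.0, 6.0]
150 [261.5 178.3] [254.2 179.7]
160 [261.5 176.1] [254.2 177. ]
170 [261.6 173.8] [254.1 174.3]
180 [261.6 171.5] [254.  171.6]
25.0
```

In the images the fingertips end only about 4 mm below the TCP, not 25. So they were overlapping only the top of the cap and rode on it. I'll back off, go down to TCP z ≈ 162 (safe whichever is right) and centre the lever from the near side.

Call:
servo_tool:
  targets:
    - [15,0,0,0,0,0,0]
    - [15,0,0,0,0,0,0]
    - [0,0,11,0,0,0,0]
    - [0,0,11,0,0,0,0]
    - [0,0,10,0,0,0,0]
    - [-5,0,0,0,0,0,0]
    - [-5,0,0,0,0,0,0]
    - [-4,0,0,0,0,0,0]
    - [-4,0,0,0,0,0,0]
    - [-4,0,0,0,0,0,0]
    - [-4,0,0,0,0,0,0]
    - [-3,0,0,0,0,0,0]
    - [0,0,0,0,0,0,0]
    - [0,0,0,0,0,0,0]

```text
time: 9.45
tool_pos: [543.5, -104.6, 162.2]
tool_rot: [3.142, -0.0, 2.922]
force: [-0.8, 0.6, 0.8]
width: -0.0
```

```bash
python3 -c "
from plant import r;from h import *
st(r);cap(r)
a,b=r.get_image('scene'),r.get_image('side')
A=cv2.resize(a['image'][120:195,210:290,::-1],(400,375),interpolation=2);B=cv2.resize(b['image'][140:215,220:300,::-1],(400,375),interpolation=2)
cv2.imwrite('pics/c5.png',np.hstack([A,B]))"
```

```text
9.45 gear [-26.5 -11.  162.2] rot [180.   -0.  167.4] F [-0.8  0.6  0.8] w -0.0
[(27, [249.7, 154.2], [14, 2, 8, 5]), (44, [259.8, 190.1], [31, 37, 8, 7])]
cap [ -2.5 -11.6 187.5] [1.8, 1.8] fore -0.014 across 0.065
```

View pics/c5.png

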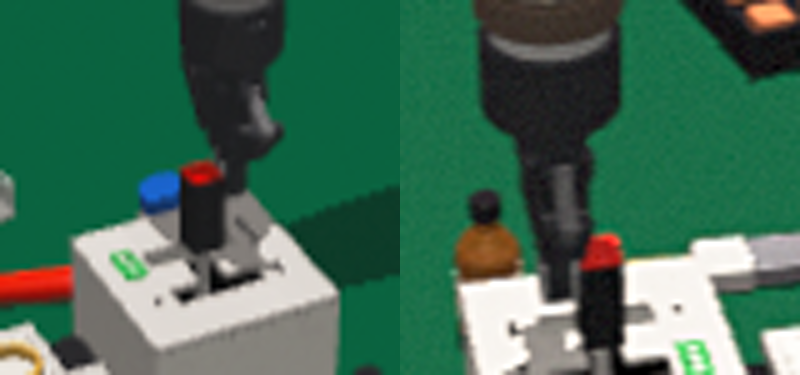

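The lever is now centred (fore ≈ -0.01), with firm side contact and no vertical force. I'll go round to the left face and push right again.

Call:
servo_tool:
  targets:
    - [14,0,0,0,0,0,0]
    - [14,12,0,0,0,0,0]
    - [0,18,0,0,0,0,0]
    - [0,18,0,0,0,0,0]
    - [-18,4,0,0,0,0,0]
    - [-18,0,0,0,0,0,0]
    - [-18,0,0,0,0,0,0]
    - [0,-6,0,0,0,0,0]
    - [0,-5,0,0,0,0,0]
    - [0,-5,0,0,0,0,0]
    - [0,-4,0,0,0,0,0]
    - [0,-4,0,0,0,0,0]
    - [0,-4,0,0,0,0,0]
    - [0,-4,0,0,0,0,0]
    - [0,-4,0,0,0,0,0]
    - [0,-4,0,0,0,0,0]
    - [0,-4,0,0,0,0,0]
    - [0,-4,0,0,0,0,0]
    - [0,0,0,0,0,0,0]

```text
time: 11.23
tool_pos: [569.5, -107.1, 162.2]
tool_rot: [-3.141, -0.0, 2.922]
force: [0.2, 1.5, -0.6]
width: 0.001
```

```bash
python3 -c "
from plant import r;from h import *
st(r);cap(r)"
```

```text
11.23 gear [ -0.5  -7.8 162.2] rot [-180.    -0.   167.4] F [ 0.2  1.5 -0.6] w 0.0
[(6, [244.5, 151.5], [11, 1, 4, 2]), (61, [260.7, 196.9], [32, 43, 9, 8])]
cap [ 1.000e-01 -4.050e+01  1.837e+02] [3.0, 3.0] fore 0.001 across 0.229
```

Call:
servo_tool:
  targets:
    - [0,-2,0,0,0,0,0]
    - [0,-2,0,0,0,0,0]
    - [0,0,0,0,0,0,0]
    - [0,6,0,0,0,0,0]
    - [0,12,0,0,0,0,0]
    - [16,6,0,0,0,0,0]
    - [20,0,0,0,0,0,0]
    - [18,-14,0,0,0,0,0]
    - [0,-16,0,0,0,0,0]
    - [0,-17,0,0,0,0,0]
    - [0,0,0,0,0,0,0]
    - [0,0,0,0,0,0,0]

```text
time: 12.33
tool_pos: [511.1, -120.7, 162.4]
tool_rot: [-3.142, 0.0, 2.921]
force: [0.3, 0.3, 0.7]
width: -0.002
```

```bash
python3 -c "
from plant import r;from h import *
st(r);cap(r)"
```

```text
12.33 gear [-54.5 -33.8 162.4] rot [-180.     0.   167.4] F [0.3 0.3 0.7] w -0.0
[(25, [246.3, 151.2], [11, 0, 8, 4]), (61, [260.8, 198.3], [32, 45, 9, 8])]
cap [ -3.8 -42.3 181.8] [0.9, 0.9] fore -0.021 across 0.241
```

The lever stayed put: across ≈ 0.24, fore ≈ -0.02. Now the push forward.

Call:
servo_tool:
  targets:
    - [-8,-2,0,0,0,0,0]
    - [-8,0,0,0,0,0,0]
    - [-5,0,0,0,0,0,0]
    - [-4,0,0,0,0,0,0]
    - [-4,0,0,0,0,0,0]
    - [-4,0,0,0,0,0,0]
    - [-4,0,0,0,0,0,0]
    - [-4,0,0,0,0,0,0]
    - [-4,0,0,0,0,0,0]
    - [-4,0,0,0,0,0,0]
    - [-4,0,0,0,0,0,0]
    - [-4,0,0,0,0,0,0]
    - [-4,0,0,0,0,0,0]
    - [-4,0,0,0,0,0,0]
    - [0,0,0,0,0,0,0]

```text
time: 13.68
tool_pos: [574.6, -137.2, 161.8]
tool_rot: [-3.142, -0.0, 2.922]
force: [-0.8, 0.6, 0.2]
width: 0.003
```

```bash
sed -i 's/(232,150,290,200)/(228,140,290,200)/' h.py; python3 -c "
from plant import r;from h import *
st(r);cap(r)"
```

```text
13.68 gear [ 11.1 -36.1 161.8] rot [-180.    -0.   167.4] F [-0.8  0.6  0.2] w 0.0
[(25, [236.5, 154.8], [5, 13, 8, 5]), (52, [275.4, 197.2], [47, 44, 8, 7])]
cap [ 37.2 -40.2 178.6] [1.2, 1.2] fore 0.212 across 0.234
```

Call:
servo_tool:
  targets:
    - [-3,0,0,0,0,0,0]
    - [-3,0,0,0,0,0,0]
    - [-2,0,0,0,0,0,0]
    - [-2,0,0,0,0,0,0]
    - [-2,0,0,0,0,0,0]
    - [0,0,0,0,0,0,0]
    - [0,0,0,0,0,0,0]

```text
time: 14.37
tool_pos: [585.9, -139.8, 162.2]
tool_rot: [-3.142, 0.0, 2.922]
force: [-1.3, 0.3, -0.9]
width: -0.004
```

```bash
python3 -c "
from plant import r;from h import *
st(r);cap(r)"
```

```text
14.37 gear [ 22.6 -36.1 162.2] rot [-180.     0.   167.4] F [-1.3  0.3 -0.9] w -0.0
[(27, [233.6, 156.3], [2, 14, 8, 6]), (55, [279.9, 197.1], [51, 44, 9, 7])]
cap [ 49.8 -38.8 176.3] [1.5, 1.5] fore 0.285 across 0.229
```

Nearly home. I'll press in small steps until the end stop pushes back.

Call:
servo_tool:
  targets:
    - [-1.5,0,0,0,0,0,0]
    - [-1.5,0,0,0,0,0,0]
    - [-1,0,0,0,0,0,0]
    - [-1,0,0,0,0,0,0]
    - [0,0,0,0,0,0,0]

```text
time: 14.88
tool_pos: [590.6, -140.8, 162.1]
tool_rot: [-3.142, -0.0, 2.922]
force: [-1.8, 1.1, -0.2]
width: -0.0
```

```bash
python3 -c "
from plant import r;from h import *
st(r);cap(r)"
```

```text
14.88 gear [ 27.5 -36.  162.1] rot [-180.    -0.   167.4] F [-1.8  1.1 -0.2] w -0.0
[(22, [232.8, 156.9], [2, 15, 7, 5]), (55, [281.5, 197.3], [52, 44, 10, 8])]
cap [ 53.9 -38.4 174.9] [2.1, 2.1] fore 0.309 across 0.229
```

Call:
servo_tool:
  targets:
    - [-1,0,0,0,0,0,0]
    - [-1,0,0,0,0,0,0]
    - [-1,0,0,0,0,0,0]
    - [0,0,0,0,0,0,0]
    - [0,0,0,0,0,0,0]

```text
time: 15.4
tool_pos: [593.2, -141.3, 161.9]
tool_rot: [3.142, -0.001, 2.922]
force: [-5.7, 1.7, -0.6]
width: 0.005
```

```bash
python3 -c "
from plant import r;from h import *
st(r);cap(r)"
```

```text
15.4 gear [ 30.1 -36.  161.9] rot [ 1.800e+02 -1.000e-01  1.674e+02] F [-5.7  1.7 -0.6] w 0.0
[(25, [232.2, 157.2], [1, 15, 8, 6]), (51, [281.9, 197.4], [53, 44, 9, 7])]
cap [ 55.6 -38.5 174.2] [1.5, 1.5] fore 0.32 across 0.23
```

Call:
servo_tool:
  targets:
    - [-1,0,0,0,0,0,0]
    - [-1,0,0,0,0,0,0]
    - [0,0,0,0,0,0,0]
    - [0,0,0,0,0,0,0]

```text
time: 15.83
tool_pos: [594.9, -141.7, 161.7]
tool_rot: [3.142, -0.002, 2.922]
force: [-6.5, 1.6, -1.1]
width: -0.004
```

```bash
python3 -c "
from plant import r;from h import *
st(r);cap(r)"
```

```text
15.83 gear [ 31.8 -36.  161.7] rot [ 1.800e+02 -1.000e-01  1.674e+02] F [-6.5  1.6 -1.1] w -0.0
[(25, [232.0, 157.2], [1, 15, 7, 6]), (51, [281.9, 197.4], [53, 44, 9, 7])]
cap [ 56.  -38.7 174.3] [1.2, 1.2] fore 0.322 across 0.231
```

Call:
servo_tool:
  targets:
    - [-2,0,0,0,0,0,0]
    - [-1,0,0,0,0,0,0]
    - [0,0,0,0,0,0,0]
    - [0,0,0,0,0,0,0]

```text
time: 16.27
tool_pos: [597.3, -142.2, 161.5]
tool_rot: [3.142, -0.003, 2.922]
force: [-8.8, 2.1, -3.2]
width: 0.002
```

```bash
python3 -c "
from plant import r;from h import *
st(r);cap(r)"
```

```text
16.27 gear [ 34.3 -36.  161.5] rot [180.   -0.2 167.4] F [-8.8  2.1 -3.2] w 0.0
[(26, [231.8, 157.4], [1, 15, 7, 6]), (45, [282.4, 197.5], [54, 44, 8, 7])]
cap [ 57.1 -38.5 173.7] [1.4, 1.4] fore 0.328 across 0.231
```

The cap has effectively stopped while the force climbs to about 9 N, so it is against the end stop. I'll back straight off and rise clear.

Call:
servo_tool:
  targets:
    - [6,0,0,0,0,0,0]
    - [14,0,0,0,0,0,0]
    - [22,0,0,0,0,0,0]
    - [24,0,0,0,0,0,0]
    - [24,0,-15,0,0,0,0]
    - [24,0,-20,0,0,0,0]
    - [20,0,-20,0,0,0,0]
    - [0,0,-20,0,0,0,0]
    - [0,0,0,0,0,0,0]
    - [0,0,0,0,0,0,0]

```text
time: 17.2
tool_pos: [468.7, -113.6, 238.8]
tool_rot: [-3.142, 0.005, 2.922]
force: [0.3, -1.2, -0.3]
width: 0.0
```

```bash
python3 -c "
from plant import r;from h import *
st(r);cap(r)
a,b=r.get_image('scene'),r.get_image('side')
A=cv2.resize(a['image'][140:230,200:310,::-1],(396,324),interpolation=2);B=cv2.resize(b['image'][165:275,225:345,::-1],(396,363),interpolation=2)[:324]
cv2.imwrite('pics/c6.png',np.hstack([A,B]))"
```

```text
17.2 gear [-97.5 -36.1 238.8] rot [-180.     0.3  167.4] F [ 0.3 -1.2 -0.3] w 0.0
[(28, [232.5, 156.8], [1, 14, 8, 6]), (62, [281.2, 197.4], [52, 44, 10, 8])]
cap [ 53.8 -39.3 175. ] [1.2, 1.2] fore 0.309 across 0.234
```

View pics/c6.png

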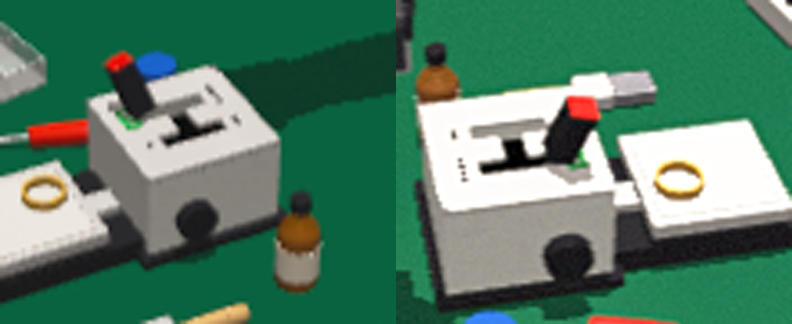

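```bash
python3 -c "
from plant import r
r.job_done()"
```

```text
the job is handed in; nothing more can be done
```

The lever is fully home in the third slot. I pushed it with closed fingertips: across the channel to the right-hand leg, then forward against the end stop. The job was handed in at about 17 s.

**Slip along the way:** the first push across was too high. The fingertips rode on the lever's cap, with up to 17 N upward. As I backed off they dragged the lever back to across ≈ 0.07, fore ≈ -0.06. I lowered the tool, re-centred the lever from the near side and pushed it across again, and this time it stayed put.

**Last checks:**
- **Lever position:** with the lever clear of the arm, the cameras gave fore ≈ 0.31 (the stop is at 0.30, so within measuring error) and across ≈ 0.23, which is in the right-hand leg. The last picture shows the lever leaning over the green patch.
- **End stop:** on the last push the force rose to about 9 N while the cap barely moved.
- **Clear of everything:** at the end the gripper was about 150 mm behind the lever, raised, with the wrist force near zero.
- **Other objects:** the ring and bottle look undisturbed in the last picture, as do the visible parts of the brush, screwdriver, jar and case. The dish was not in that picture.

**Disagreement:** in the images the fingertips end only about 4 mm ahead of the TCP, not the stated 25 mm. I did not find out why. That is why the first push was too high.

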